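# Feed a core plug into the bench scanner with its lid lever

### The job

Let the rock core plug that waits on the chute into the scanner: press the lever all the way down with the fingertips so that the linked lid stands wide open and the plug rolls into the chamber, then let the lever up slowly so that the lid is eased shut and does not slam, and take the hand away. Touch nothing but the lever: do not touch the plug, the lid or the chamber, do not pick anything up, and leave the mug, the jar and the spare plug where they stand.

Things in the scene. Friction and masses are not known exactly. Their poses are not given: they have to be found in the camera images.
- lever_pad (a point): Centre of the top face of the black press pad at the lever's free end: 40 mm across, 32 mm along the lever, 12 mm thick, on a steel bar 16 mm wide. About 118 mm above the table at rest, 56 mm fully pressed, on an arc of 125 mm radius about the pivot (nearly straight down). The pad leans 0.2 rad, rising outwards, at rest and 0.3 rad the other way when pressed. Site y axis: from pad to pivot.
- lever_pivot (a point): Pivot of the lever at the side of the chamber, 85 mm above the table. Fixed to the scanner. Seen from above, the lever sticks out from here, straight away from the chamber, about 121 mm to the pad centre.
- lever (a joint): Lever angle, rad: 0 at rest (up, lid shut), 0.5 at its stop (fully pressed, lid wide open). No spring and no catch: only the lid's weight pushes it back up, with about 3 to 8 N at the pad. Unless held down it flies up at once and the lid slams.
- lid (a joint): Lid angle, rad: 0 shut, 1.05 wide open; always 2.1 x the lever angle. Black lid, white sides, 160 x 172 x 22 mm, hinged on the edge farthest from the lever, beside the tall scanner head; the edge on the lever side rises. Nothing slows its fall: to be eased shut it must take 2 s or more, the fingers staying on the pad until it is fully shut; let go from any visible height it slams.
- lid_edge (a point): Middle of the lid's free edge (the edge on the lever side), on its top face; 113 mm above the table when shut, about 240 mm when wide open.
- chamber: Grey open sample chamber, 160 (x) x 170 (y) x 90 mm high, with its lid and chute. Origin under its centre, on the table; y points from the lever side to the hinge side, x to the chute side. A scanner head 205 mm high stands against the hinge side. The chute, 48 mm wide inside, centred at y = -20 mm, rises from the x side at 14 degrees to 135 mm high, 190 mm from the chamber's centre.
- chamber_floor (a point): Centre of the chamber's inner floor, 44 mm above the table. The inside is 144 (x) x 154 (y) mm and 46 mm deep; axes as chamber. The plug is inside when its centre is within these walls and less than 30 mm above the floor.
- plug: Rock core plug, brown-grey cylinder 28 mm diameter, 40 mm long, about 60 g, lying across the chute against the shut lid, its centre about 108 mm above the table. Origin at its centre, y axis along it as built. Rolls into the chamber by itself within about a second once the lid is over half open. Same as the spare plug but for its place.
- spare_plug: Bystander: a second rock core plug, 28 mm diameter, 40 mm high, standing on end on the table near the lever. Origin at the centre of its underside.
- jar: Bystander: lidded sample jar, 52 mm diameter, 75 mm high, on the table near the lever. Origin at the centre of its underside.
- mug: Bystander: white mug, 76 mm diameter, 90 mm high, on the table near the lever. Origin at the centre of its underside.
There are look-alikes about, which are no part of the job. What is shaped like the plug but pink or purple is not meant.

How it is judged:
On the way, in this order (a step that is already met when the one before it is completed fails the run):
1. the lid stands wide open on the pressed lever and the plug lies in the chamber (value of joint lid above 0.9 rad and x of plug in the frame of chamber_floor between -0.075 and 0.07 m and y of plug in the frame of chamber_floor between -0.08 and 0.08 m and z of plug in the frame of chamber_floor between 0 and 0.03 m), for 0.2 s.
2. the lid has come down shut over the plug (value of joint lid below 0.05 rad and x of plug in the frame of chamber_floor between -0.075 and 0.07 m and y of plug in the frame of chamber_floor between -0.08 and 0.08 m and z of plug in the frame of chamber_floor between 0 and 0.03 m), for 0.2 s.
At the end, for the whole second after the job is handed in: The lid is shut (under 0.04 rad) with the lever back up (under 0.03 rad), and the plug lies still inside the chamber with its centre less than 30 mm above the floor (value of joint lid below 0.04 rad and value of joint lever below 0.03 rad and x of plug in the frame of chamber_floor between -0.075 and 0.07 m and y of plug in the frame of chamber_floor between -0.08 and 0.08 m and z of plug in the frame of chamber_floor between 0 and 0.03 m and linear speed of plug below 0.03 m/s); the robot touches nothing.
It fails at once if the lid slams: it falls faster than 2.5 rad/s (velocity of joint lid below -2.5 rad/s).
It fails at once if the robot touches the lid, the chamber or the chute (contact force between any of the fingers, the arm and chamber above 1 N).
It fails at once if the robot touches the plug (contact force between any of the fingers, the arm and plug above 0.3 N).
It fails at once if a bystander is moved or picked up (distance of any of spare_plug, jar, mug from where it was at the start of the episode above 0.02 m).
It also fails if it takes over 38 s, if anything falls off the work surface, if the arm or the gripper's body presses on something with over 40 N, if the wrist force passes 120 N, or if a joint passes its speed limit or range.

### The arm

A 6-joint arm with a two-finger parallel gripper is mounted at the origin on the work surface. World frame = base frame: x ahead of the robot, y to its left, z up, the work surface at z = 0. Lengths are in m, angles in rad, forces in N, time in s.
With the tool pointing down it reaches from about 0.4 to 0.825 m from the base axis. Payload 7 kg.
Tool frame: the origin (TCP) lies on the mounting face of the last link; the fingertips stand arm.tcp_to_tips ahead of it and the grasp point (between the pads) lies 159 mm ahead of it (arm.tcp_to_tips is the distance from the TCP to the fingertips, in m); z points along the fingers, y is the direction in which the jaws open and shut (so a half turn about z gives the same grasp; the last joint's range is limited). The gripper opens to 88 mm and grips with 3 to 60 N. Pads are 19 mm wide; open, the fingers measure 130 mm over their backs; the gripper's body (78 mm by 193 mm) begins 47 mm behind the grasp point.
Start: joints at [1.454, 0.359, 0.012, 0, -1.224, -0.288], TCP at [0.266, 0.62, 0.405] pointing down, gripper open.
Joint ranges: [-3.07, 3.07], [-1.43, 2.12], [-1.02, 1.25], [-3.03, 1.67], [-3.05, -0], [-3.03, 3.03]. Speed limits (rad/s): [2.39, 2.39, 3.01, 3.14, 3.14, 3.14].

### API

Orientations are given as [roll, pitch, yaw] about the fixed x, y, z axes, in that order (R = Rz(yaw) Ry(pitch) Rx(roll)).
In Python, from station import arm, cams, job_done, finder gives the robot as it stands.
- The arm moves only by the tool play_rows, never from a script. Its argument "targets" is a list that holds one entry, the list of rows, each a list of 4 numbers: the shift along the tool's x, y, z in m, then the turn about the tool's z in degrees. A call has 1 to 5 rows; each row is the pose to reach, as a shift and turn from the pose commanded when the call began, along the tool's axes at that moment; what a row does not reach only later rows make up. A row lasts 1/8 s, in which the tool goes at most 62.5 mm and 10.7 degrees, less where a joint would pass 70% of its speed; a pose out of reach is approached as far as the arm can. A call with a gripper value outside its range is refused whole. "grip" is the closure in counts, from 0 (fully open) to 255 (shut), set as the call begins (left out, the last holds). The fingers move at their own pace and stop on an object; "newtons" is the grip in N (left out, the last holds). Time passes only in rows, so rows that repeat a pose let the fingers close. It gives the time, the measured TCP pose, the force and the opening at its end, in the units of the state.
- arm.get_state(): the state, without advancing time (a new reading comes with each control period).
- cams.grab_frame(name): name is "side" or "top" or "wrist"; returns (picture, depth): 420x560x3 uint8, red, green, blue; 420x560 float32, m along the optical axis (not along the pixel's ray), 0 where there is no reading.
- cams.camera_params(name): a dict with "intrinsics" (3x3 intrinsics, pixels), "D" ([k1, k2, p1, p2, k3] as OpenCV has them; the pictures are not rectified), "position" and "attitude" of the camera in the world. Camera axes: x right, y down, z forward; pixel columns grow to the right and rows downward; lengths in m; the calibration is good to about 2 mm. A picture is of the moment at which its call begins: read the wrist's pose just before it. camera_params takes no time and is no camera call; for the wrist camera it gives the pose at the moment of the call.
- job_done(): hands the job in, once; it reports no verdict.
Trained networks look in the newest picture that a camera, given by its name, has taken for a name from the list of things; names that differ only in an ending like _2 or _b are one class to them, and where a whole thing is asked for, a point or a joint stands for the part that bears it (a point fixed in the world has none). Each returns a list of dicts, best first, with "score" (0 to 1); they miss things now and then, are a little off and sometimes report something else, mostly with a low value. They report only what shows in the picture. A call takes as long as a camera call. They do not tell look-alikes from the thing itself.
- finder.find_in(camera, query): "xyz" ([x, y, z] in m, in world coordinates, good to about 4 mm: the middle of the surface that is visible of it).
- finder.masks_of(camera, query): "mask" (420x560 bool, what is visible of it).
The state is a dict: "t": time; "q": joint angles; "qd": joint speeds; "joint_efforts": joint torques, N m; "eef_pos": TCP position; "ee_rot": TCP orientation; "force": force on the tool from outside, world axes, zero at the start; "moment": the same for the moment, N m; "width": finger opening in m.
Only numpy, scipy, OpenCV 4.12 (cv2) and the standard library are available. Lean on these libraries where they do the work, as an engineer would, in place of code of your own. Each camera call takes 0.05 s, during which the arm holds its last target. There are 200 camera calls.

## Working session

There is one attempt and no reset: what is moved stays moved. The work goes in short steps, Python scripts to look and compute and a tool call to move; the robot and the scene stay as the last step left them, time stands still between calls to the robot, and variables do not carry over. Pictures are saved under pics/ and viewed, about 8 in all and at most 12, crops included, and the job is handed in when it is done.

Besides the shell and the picture viewer there is one more tool, called as name(argument=value, ...), one argument or row to a line, values as JSON. play_rows: Moves the arm, as the interface text tells. Its arguments: {"type":"object","properties":{"targets":{"type":"array","items":{"type":"array","items":{"type":"array","items":{"type":"number"}}}},"grip":{"type":"number"},"newtons":{"type":"number"}},"required":["targets"]}

```bash
mkdir -p pics; ls; cat > h.py <<'E'
from station import arm, cams, job_done, finder
import numpy as np, cv2
def save(c,n):
    im,d=cams.grab_frame(c); cv2.imwrite('pics/'+n,im[:,:,::-1]); return im,d
E
python3 - <<'E'
from h import *
print(arm.tcp_to_tips, arm.get_state())
for c in ['side','top']:
    p=cams.camera_params(c); print(c,p['position'],p['attitude'])
    im,d=save(c,c+'1.png')
    for q in ['lever_pad','lever_pivot','lid_edge','chamber','plug','spare_plug','jar','mug']:
        print(q,[(np.round(r['xyz'],3).tolist(),round(r['score'],2)) for r in finder.find_in(c,q)[:4]])
a=cv2.imread('pics/side1.png');b=cv2.imread('pics/top1.png')
print(arm.get_state()['t'])
E
```

```text
pics
0.1781 {'t': 0.0, 'q': array([ 1.45412886e+00,  3.59387635e-01,  1.10681341e-02, -3.77699051e-04,
       -1.22409815e+00, -2.88093717e-01]), 'qd': array([-8.21924888e-05,  4.55390756e-04, -2.09264523e-04, -3.55899323e-04,
       -3.43849322e-04, -1.14598871e-03]), 'joint_efforts': array([ 2.06682082e-03, -5.82715774e+01,  2.93042654e+01,  6.99708447e+00,
        6.80234531e-03, -1.40121192e-04]), 'eef_pos': array([0.26573765, 0.62027814, 0.40372103]), 'ee_rot': array([ 3.13993726e+00, -1.20278617e-04, -4.04889712e-01]), 'force': array([0.37447947, 0.38666415, 0.09589059]), 'moment': array([0.06918298, 0.01363072, 0.04423841]), 'width': 0.08761476576997251}
side [0.8255643  0.85475442 0.71948957] [-2.23032913 -0.02011355  2.90989332]
lever_pad [([0.587, 0.028, 0.105], 0.64)]
lever_pivot [([0.59, 0.409, 0.133], 0.76), ([0.473, 0.039, 0.074], 0.34)]
lid_edge [([0.576, 0.181, 0.114], 0.65)]
chamber [([0.647, 0.203, 0.112], 0.64)]
plug [([0.832, 0.129, 0.02], 0.81), ([0.668, 0.215, 0.118], 0.69), ([0.728, 0.32, 0.024], 0.6), ([0.582, 0.185, 0.114], 0.21)]
spare_plug [([0.667, -0.132, 0.028], 0.74), ([0.591, 0.031, 0.107], 0.22)]
jar [([0.471, 0.04, 0.078], 0.78), ([0.728, 0.066, 0.069], 0.72)]
mug [([0.726, 0.067, 0.07], 0.58)]
top [0.53115425 0.10401804 1.15223717] [-3.0663911  -0.01027547 -1.56181981]
lever_pad [([0.582, 0.027, 0.106], 0.78)]
lever_pivot [([0.57, 0.307, 0.121], 0.92)]
lid_edge [([0.563, 0.213, 0.112], 0.7), ([0.661, 0.205, 0.122], 0.37)]
chamber [([0.584, 0.212, 0.114], 0.66)]
plug [([0.663, 0.205, 0.12], 0.67), ([0.726, 0.313, 0.027], 0.63), ([0.824, 0.2, 0.028], 0.63), ([0.828, 0.123, 0.027], 0.54)]
spare_plug [([0.659, 0.208, 0.118], 0.66), ([0.66, -0.137, 0.037], 0.59)]
jar [([0.467, 0.033, 0.074], 0.55)]
mug [([0.73, 0.04, 0.024], 0.72)]
0.9
```

View pics/side1.png

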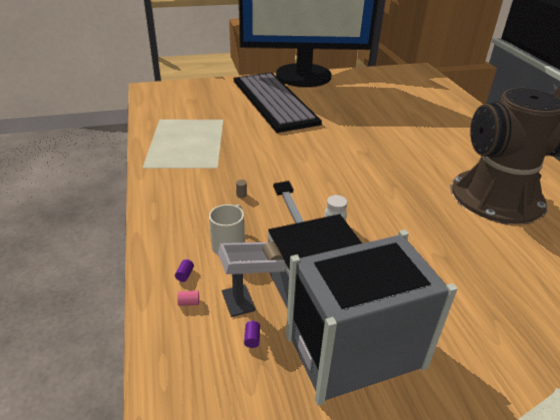

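View pics/top1.png

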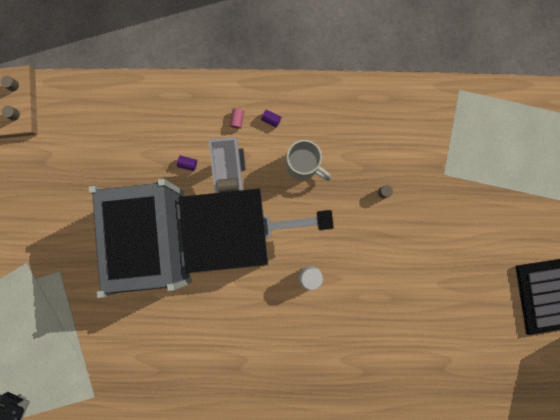

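The side view shows the pad at (283,187), the plug on the chute at about (275,252), and the scanner head in front. The top view shows the pad at (325,220), with the lever running left to the lid edge at (266,227). The plug is at (228,185), the mug at (305,160), the jar at (311,278) and the spare plug at (385,191). The pink and purple cylinders are the look-alikes. The only lever is the one with the black pad, so next I'll measure its pose.

```bash
cat >> h.py <<'E'
from scipy.spatial.transform import Rotation as R
def pts(c,uv,d):
    p=cams.camera_params(c); K=np.array(p['intrinsics']);uv=np.array(uv,float).reshape(-1,2)
    n=cv2.undistortPoints(uv[:,None],K,np.array(p['D']))[:,0]
    z=d[uv[:,1].astype(int),uv[:,0].astype(int)]
    return (np.c_[n,np.ones(len(n))]*z[:,None])@R.from_euler('xyz',p['attitude']).as_matrix().T+p['position']
def cloud(c,m,d):
    v,u=np.nonzero(m&(d>0)); return pts(c,np.c_[u,v],d)
E
python3 - <<'E'
from h import *
im,d=cams.grab_frame('top')
v,u=np.mgrid[150:300,200:400]; uv=np.c_[u.ravel(),v.ravel()]; P=pts('top',uv,d); C=im[uv[:,1],uv[:,0]].astype(int)
print('table z',np.median(P[:,2][P[:,2]<.03]))
s=(P[:,2]>.085)&(P[:,2]<.14)&(C.max(1)<60)&(uv[:,0]>308)&(uv[:,0]<340)&(uv[:,1]>200)&(uv[:,1]<240)
A=P[s]; print('pad',len(A),A.mean(0),A.min(0),A.max(0)); print(cv2.minAreaRect((A[:,:2]*1000).astype(np.float32)))
b=(P[:,2]>.075)&(P[:,2]<.14)&(uv[:,0]>272)&(uv[:,0]<314)&(uv[:,1]>205)&(uv[:,1]<240)
B=P[b];f=np.polyfit(B[:,1],B[:,0],1);print('bar',len(B),B.mean(0),f,'yaw of lever inward',np.degrees(np.arctan2(1,f[0])), 'x at pad',np.polyval(f,A[:,1].mean()))
L=P[(P[:,2]>.1)&(P[:,2]<.125)&(C.max(1)<60)&(uv[:,0]<270)];print('lid',cv2.minAreaRect((L[:,:2]*1000).astype(np.float32)),np.median(L[:,2]))
pm=cams.grab_frame('side')
r=finder.masks_of('side','lever_pad');
for q in r[:2]:
    D=cloud('side',q['mask'],pm[1]);print(q['score'],len(D),np.median(D,0),D.max(0))
v,u=np.mgrid[0:420,0:300]; H=pts('top',np.c_[u.ravel(),v.ravel()],d);H=H[H[:,2]>.17];print('head',H.min(0),H.max(0))
E
```

```text
table z -0.0002603375581511358
pad 259 [0.59074366 0.00365675 0.11757186] [ 0.57126233 -0.01159047  0.10767437] [0.61059375 0.01935035 0.1242269 ]
((590.8045654296875, 3.3663768768310547), (37.25557327270508, 30.147605895996094), 6.880964279174805)
bar 322 [0.58292172 0.0687899  0.10107693] [-0.10917117  0.59043159] yaw of lever inward 96.23037344463154 x at pad 0.5900323791687478
lid ((570.3914794921875, 199.44053649902344), (162.2650909423828, 139.4261016845703), 6.1581926345825195) 0.11247180342514196
0.73 476 [0.59091476 0.0335799  0.10719908] [0.61507813 0.11126971 0.12047224]
head [0.23444898 0.10401804 0.17007501] [0.66109985 0.57446466 1.15223717]
```

play_rows(
  targets=[
    [[0,0,-0.06,0],[0,0,-0.1,0],[0.04,0.033,-0.1,0],[0.085,0.07,-0.1,0],[0.13,0.106,-0.1,0]],
  ],
  grip=255,
  newtons=20,
)

```text
t: 1.68
eef_pos: [0.344, 0.4702, 0.5048]
ee_rot: [-3.141, -0.0, -0.404]
force: [1.2, 1.0, 0.4]
width: 0.0433
```

play_rows(
  targets=[
    [[0.045,0.037,0,0],[0.09,0.074,0,0],[0.135,0.11,0,0],[0.18,0.146,0,0],[0.225,0.183,0,0]],
  ],
)

```text
t: 2.3
eef_pos: [0.4788, 0.2131, 0.5051]
ee_rot: [-3.141, -0.0, -0.404]
force: [-0.5, -0.1, -0.4]
width: 0.0009
```

play_rows(
  targets=[
    [[0.045,0.037,0,0],[0.09,0.074,0,0],[0.135,0.11,0,0],[0.188,0.152,0,0],[0.188,0.152,0,0]],
  ],
)

```text
t: 2.92
eef_pos: [0.5925, -0.0022, 0.5039]
ee_rot: [3.14, 0.001, -0.409]
force: [-1.0, 1.3, -0.2]
width: 0.0004
```

play_rows(
  targets=[
    [[0,0,0,10],[0,0,0,20],[0,0,0,30],[0,0,0,40],[0,0,0,50]],
  ],
)

```text
t: 3.55
eef_pos: [0.591, 0.0019, 0.5048]
ee_rot: [-3.141, 0.0, -1.283]
force: [0.3, -0.2, -0.7]
width: 0.0004
```

play_rows(
  targets=[
    [[0,0,0.05,10],[0,0,0.1,10],[0,0,0.15,10],[0,0,0.17,10],[0,0,0.17,10]],
  ],
)

```text
t: 4.18
eef_pos: [0.5907, 0.0017, 0.3332]
ee_rot: [3.138, -0.0, -1.451]
force: [-0.0, 0.1, -0.2]
width: 0.0004
```

```bash
python3 - <<'E'
from h import *
a,_=save('side','s2.png'); w,_=save('wrist','w2.png')
cv2.imwrite('pics/c2.png',np.hstack([cv2.resize(a[100:280,160:400],(480,360)),cv2.resize(w,(320,360))])[:,:,::-1]); s=arm.get_state();print(s['eef_pos'],s['ee_rot'])
E
```

```text
[0.59166058 0.00169974 0.33580343] [-3.14022777e+00 -1.51025904e-04 -1.45119677e+00]
```

View pics/c2.png

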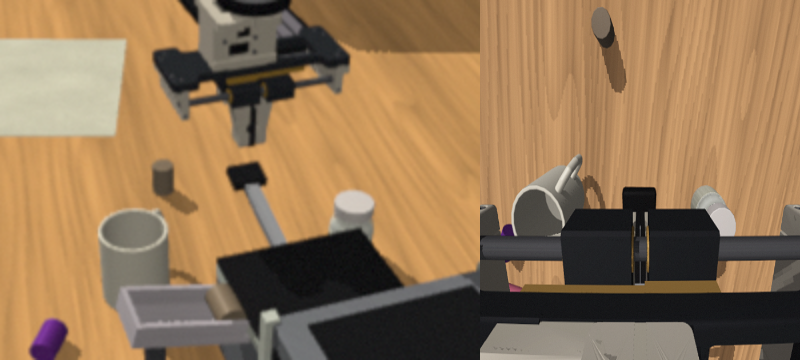

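Closed fingertips hang squarely above the pad (tips at crop (250,143), pad at (246,175)), and the mug, jar and spare plug are clear. Next I descend to contact, then press.

play_rows(
  targets=[
    [[0,0,0.012,0],[0,0,0.024,0],[0,0,0.032,0],[0,0,0.038,0],[0,0,0.044,0]],
  ],
)

```text
t: 4.9
eef_pos: [0.5915, 0.0008, 0.2911]
ee_rot: [-3.141, -0.001, -1.452]
force: [-1.5, -3.4, 6.3]
width: 0.0009
```

play_rows(
  targets=[
    [[0,0,0.006,0],[0,0,0.012,0],[0,0,0.018,0],[0,0,0.024,0],[0,0,0.03,0]],
  ],
)

```text
t: 5.52
eef_pos: [0.5919, 0.0007, 0.2613]
ee_rot: [-3.14, -0.001, -1.452]
force: [0.7, -4.8, 4.9]
width: 0.0005
```

play_rows(
  targets=[
    [[0,0,0.006,0],[0,0,0.012,0],[0,0,0.018,0],[0,0,0.022,0],[0,0,0.025,0]],
  ],
)

```text
t: 6.15
eef_pos: [0.591, 0.0014, 0.2351]
ee_rot: [3.141, 0.0, -1.452]
force: [-1.4, 1.5, 9.2]
width: 0.0004
```

```bash
python3 - <<'E'
from h import *
a,_=save('side','s3.png'); s=arm.get_state();print(s['eef_pos'],s['force'])
cv2.imwrite('pics/c3.png',cv2.resize(a[100:280,160:400],(640,480))[:,:,::-1])
E
```

```text
[0.59105832 0.00145758 0.23521963] [-1.75176409  1.51261647  6.2756313 ]
```

View pics/c3.png

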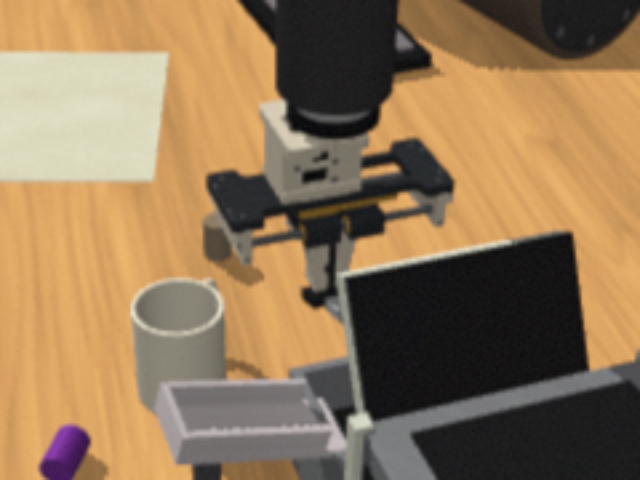

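The lid is open and the chute at crop (250,410) is empty, so the plug has rolled in. I'll press slightly further to find the stop and hold there.

play_rows(
  targets=[
    [[0,0,0.001,0],[0,0,0.002,0],[0,0,0.003,0],[0,0,0.003,0],[0,0,0.003,0]],
  ],
)

```text
t: 6.82
eef_pos: [0.591, 0.0015, 0.2346]
ee_rot: [-3.141, 0.0, -1.451]
force: [-6.5, 2.6, 20.0]
width: 0.0
```

```bash
python3 - <<'E'
from h import *
b,d=save('top','t3.png'); 
cv2.imwrite('pics/c4.png',cv2.resize(b[130:310,160:400],(640,480))[:,:,::-1]);s=arm.get_state();print(s['eef_pos'],s['force'])
for q in finder.find_in('top','plug'): print(q)
a,d=cams.grab_frame('side'); L=pts('side',np.mgrid[280:380,180:260].reshape(2,-1).T,d); print('lid top z',L[:,2].max(), L[L[:,2].argmax()])
E
```

```text
[0.59104497 0.00147627 0.23464403] [-7.14623991  2.93458365 20.61969864]
{'xyz': [0.7206, 0.3124, 0.0259], 'score': 0.79}
{'xyz': [0.8253, 0.2, 0.0253], 'score': 0.61}
{'xyz': [0.8264, 0.1205, 0.0258], 'score': 0.53}
lid top z 0.7194895698459687 [0.8255643  0.85475442 0.71948957]
```

View pics/c4.png

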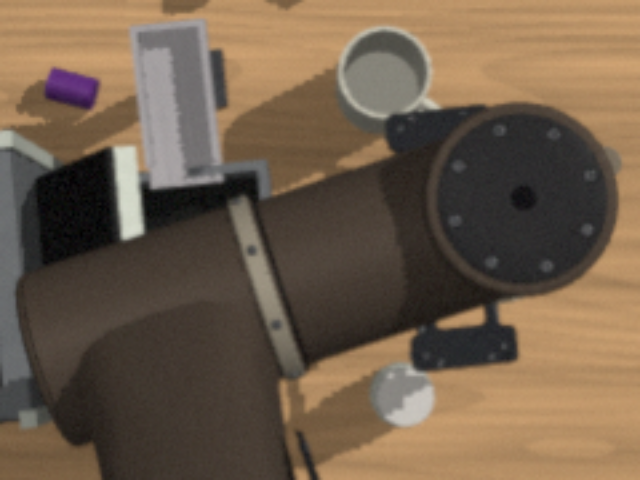

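At the stop (20 N), the chute is empty and no brown plug shows on the table, so the plug is in the chamber. Now I ease the lever up slowly.

play_rows(
  targets=[
    [[0,0,-0.002,0],[0,0,-0.004,0],[0,0,-0.006,0],[0,0,-0.008,0],[0,0,-0.01,0]],
  ],
)

```text
t: 7.6
eef_pos: [0.5912, 0.001, 0.2426]
ee_rot: [3.141, -0.0, -1.452]
force: [-0.3, -0.9, 1.9]
width: 0.0005
```

play_rows(
  targets=[
    [[0,0,-0.002,0],[0,0,-0.004,0],[0,0,-0.006,0],[0,0,-0.008,0],[0,0,-0.01,0]],
  ],
)

```text
t: 8.22
eef_pos: [0.5913, 0.0012, 0.2529]
ee_rot: [-3.141, -0.0, -1.452]
force: [0.6, -2.3, 2.5]
width: 0.0007
```

play_rows(
  targets=[
    [[0,0,-0.002,0],[0,0,-0.004,0],[0,0,-0.006,0],[0,0,-0.008,0],[0,0,-0.01,0]],
  ],
)

```text
t: 8.85
eef_pos: [0.5913, 0.0012, 0.2629]
ee_rot: [-3.141, -0.0, -1.452]
force: [0.1, -2.3, 3.0]
width: 0.0001
```

play_rows(
  targets=[
    [[0,0,-0.002,0],[0,0,-0.004,0],[0,0,-0.006,0],[0,0,-0.008,0],[0,0,-0.01,0]],
  ],
)

```text
t: 9.48
eef_pos: [0.5913, 0.0014, 0.2728]
ee_rot: [-3.141, 0.0, -1.452]
force: [-0.1, -1.2, 3.2]
width: 0.0004
```

play_rows(
  targets=[
    [[0,0,-0.002,0],[0,0,-0.004,0],[0,0,-0.006,0],[0,0,-0.008,0],[0,0,-0.01,0]],
  ],
)

```text
t: 10.1
eef_pos: [0.5913, 0.0015, 0.2828]
ee_rot: [-3.141, 0.0, -1.452]
force: [-0.6, 3.8, 3.7]
width: 0.0004
```

play_rows(
  targets=[
    [[0,0,-0.002,0],[0,0,-0.004,0],[0,0,-0.006,0],[0,0,-0.007,0],[0,0,-0.008,0]],
  ],
)

```text
t: 10.72
eef_pos: [0.5913, 0.0012, 0.2907]
ee_rot: [-3.142, 0.0, -1.452]
force: [-0.7, 3.1, 4.1]
width: 0.0006
```

Still in contact at 4 N. About 7 mm remain, at 1 mm per row.

play_rows(
  targets=[
    [[0,0,-0.001,0],[0,0,-0.002,0],[0,0,-0.003,0],[0,0,-0.004,0],[0,0,-0.005,0]],
  ],
)

```text
t: 11.35
eef_pos: [0.5913, 0.0012, 0.2957]
ee_rot: [-3.142, 0.0, -1.452]
force: [-0.9, 3.6, 3.6]
width: 0.0009
```

play_rows(
  targets=[
    [[0,0,-0.001,0],[0,0,-0.002,0],[0,0,-0.003,0],[0,0,-0.004,0],[0,0,-0.005,0]],
  ],
)

```text
t: 11.98
eef_pos: [0.591, 0.0008, 0.3002]
ee_rot: [3.14, -0.001, -1.452]
force: [-1.2, -0.3, -0.0]
width: 0.0003
```

play_rows(
  targets=[
    [[0,0,-0.001,0],[0,0,-0.002,0],[0,0,-0.003,0],[0,0,-0.004,0],[0,0,-0.005,0]],
  ],
)

```text
t: 12.6
eef_pos: [0.5913, 0.0012, 0.3057]
ee_rot: [3.142, 0.0, -1.452]
force: [-1.1, -0.1, -0.1]
width: 0.0007
```

The force went to zero at the rest height, so the lever is back up. I'll move the hand away and check.

play_rows(
  targets=[
    [[0,0,-0.03,0],[0,0,-0.08,0],[0,0,-0.13,0],[0,0,-0.18,0],[0,0,-0.18,0]],
  ],
)

```text
t: 13.22
eef_pos: [0.5917, 0.0011, 0.4906]
ee_rot: [-3.133, 0.0, -1.452]
force: [-0.2, -0.3, 0.3]
width: -0.0001
```

```bash
python3 - <<'E'
from h import *
a,_=save('side','s5.png'); s=arm.get_state();print(s['t'],s['eef_pos'],s['force'])
cv2.imwrite('pics/c5.png',cv2.resize(a[100:350,130:460],(720,545))[:,:,::-1])
for q in ['lever_pad','lid_edge','plug','spare_plug','jar','mug']:
    print(q,[(np.round(r['xyz'],3).tolist(),round(r['score'],2)) for r in finder.find_in('side',q)[:4]])
E
```

```text
13.275 [0.5912785  0.0012004  0.48780492] [-0.06049314  0.48499439 -0.77334225]
lever_pad [([0.591, 0.031, 0.106], 0.74)]
lid_edge [([0.58, 0.184, 0.113], 0.87)]
plug [([0.728, 0.32, 0.025], 0.94), ([0.831, 0.207, 0.024], 0.9), ([0.833, 0.132, 0.023], 0.75)]
spare_plug [([0.667, -0.132, 0.029], 0.55)]
jar [([0.471, 0.037, 0.075], 0.66)]
mug [([0.729, 0.066, 0.071], 0.56)]
```

View pics/c5.png

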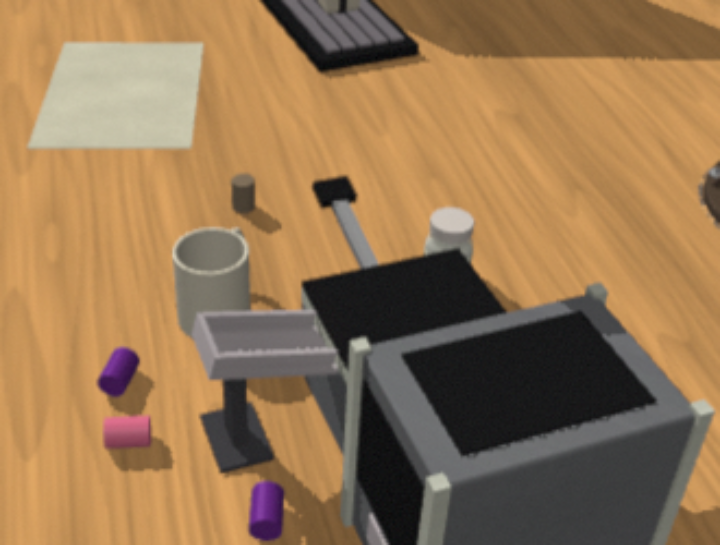

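The lid is shut (crop (400,300)), the lever is up (pad at (335,190)), the chute is empty, and the bystanders haven't moved.

```bash
python3 -c "
from h import *
print(job_done())"
```

```text
the job is handed in; nothing more can be done
None
```

I pressed the lever to its stop with the closed fingertips, held it while the plug rolled off the chute, then eased the lever up over about 5 s. The fingers stayed on the pad until its force reached zero at the rest height. I then raised the hand clear and handed the job in; the sim clock read about 13.3 s at the last check, inside the 38 s limit.

- **Lid and lever:** the last picture shows the lid shut, with its edge measured at 113 mm. The lever pad reads the same height as at the start.
- **Bystanders:** the mug, jar and spare plug are within about 4 mm of where they first stood.
- **Plug:** the chute is empty and no brown plug shows on the table besides the spare. I never saw the plug inside the chamber, because the arm hid most of the opening from above, so that part is inferred.
- **Disagreements:** the plug finder kept reporting the pink and purple look-alikes, which I ignored. Its early pad positions were also up to about 3 cm off, so I used my own depth measurement instead. A script check of the open lid's height also failed (it returned the camera's own position), so I judged "wide open" from the picture and the 20 N at the stop.

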